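Load a sharpening stone into the sprung feed lane

TASK

Load the rust-red sharpening stone into the sprung feed lane on the stall counter: press the blue follower back, set the stone flat in the lane behind the low yellow front lip, and let go so that the follower closes on it and holds it up against the lip. Leave the grey stone where it lies.

Things in the scene. Friction and masses are not known exactly. Their poses are not given: they have to be found in the camera images.
- red_stone: The sharpening stone to load: rust-red oblong block 80 long (its x) by 34 wide (its y) by 40 high, about 0.2 kg, lying flat on a lime-green felt pad whose top is 3 mm above the table; origin at the centre of its underside, z up. A flat tin and a pocket calculator, 22 mm high or less, lie clear of the work.
- grey_stone: The other sharpening stone, to be left alone: dark grey oblong block 80 long (its x) by 34 wide (its y) by 40 high, about 0.2 kg, lying flat on a lime-green felt pad whose top is 3 mm above the table; origin at the centre of its underside, z up.
- feed_lane: Feed lane, fixed: open-topped grey channel. Origin: centre of underside, on the table; x along the lane to its front, z up. In mm: floor top z = 10, 56 wide between aluminium side rails with tops at z = 16 (outer width 72), back to x = -105. Yellow front lip: x = 65 to 71, top z = 22; free table beyond. A loaded stone lies along x, underside on the floor, origin at x = 25, y = 0.
- follower (a joint): Blue upright plate across the lane (50 wide, z = 12 to 60 mm). Value in m: 0 at rest, grows as it is pushed to lane -x, up to 0.095; front face at lane x = 35 mm minus it; 0.050 with a stone loaded. Spring 2.4 N at 0, 5 N at 0.065, damped (15 N per m/s). No catch: it returns when let go. A stone held just above the lip, rear end on the plate, can press it back, then be lowered.
Mind the look-alikes: they are no part of the job. Of the things like the red_stone, leave any that is purple; of the rest the larger one is meant.

How it is judged:
By the outcome, as a careful person would: the job done as asked, in the order asked, and still so for the second after the job is handed in, with the robot touching nothing.
It also fails if it takes over 34 s, if anything falls off the work surface, if the arm or the gripper's body presses on something with over 40 N, if the wrist force passes 120 N, or if a joint passes its speed limit or range.

ROBOT

A 6-joint arm with a two-finger parallel gripper is mounted at the origin on the work surface. World frame = base frame: x ahead of the robot, y to its left, z up, the work surface at z = 0. Lengths are in m, angles in rad, forces in N, time in s.
With the tool pointing down it reaches from about 0.25 to 0.725 m from the base axis. Payload 9.7 kg.
Tool frame: the origin (TCP) lies midway between the tips of the shut fingers; the grasp point (between the pads) lies 19 mm behind it; z points along the fingers, y is the direction in which the jaws open and shut (so a half turn about z gives the same grasp; the last joint's range is limited). The gripper opens to 85 mm and grips with 20 to 120 N. Pads are 22 mm wide; open, the fingers measure 114 mm over their backs; the gripper's body (76 mm by 85 mm) begins 54 mm behind the grasp point. The pads swing forward as they close: fully open they stand 13 mm farther back than shut.
Start: joints at [1.104, 0.087, 0.176, 1.66, 0, 1.571], TCP at [0.248, 0.491, 0.231] pointing down, gripper open.
Joint ranges: [-3.13, 3.13], [-0.85, 1.81], [-1.15, 1.24], [-2.2, 2.28], [-1.44, 1.52], [-3.14, 3.14]. Speed limits (rad/s): [2.22, 2.22, 2.57, 3.14, 3.14, 3.14].

INTERFACE

Orientations are given as a unit quaternion [x, y, z, w].
In Python, from rig import * gives the robot as it stands.
- The arm moves only by the tool jog_arm, never from a script. Its argument "targets" is a list that holds one entry, the list of rows, each a list of 6 numbers: the shift along the world's x, y, z in cm, then the turn, a rotation vector about the world's x, y, z in degrees. A call has 1 to 20 rows; each row is the pose to reach, as a shift and turn from the pose commanded when the call began; what a row does not reach only later rows make up. A row lasts 1/12 s, in which the tool goes at most 41.7 mm and 7.16 degrees, less where a joint would pass 70% of its speed; a pose out of reach is approached as far as the arm can. A call with a gripper value outside its range is refused whole. "claw" is the closure, from -1 (fully open) to 1 (shut), set as the call begins (left out, the last holds). The fingers move at their own pace and stop on an object; the grip force is fixed at half the most. Time passes only in rows, so rows that repeat a pose let the fingers close. It gives the time, the measured TCP pose, the force and the opening at its end, in the units of the state.
- sense(): the state, without advancing time (a new reading comes with each control period).
- snapshot(name): name is "scene" or "side" or "wrist"; returns a dict with "pixels" (384x512x3 uint8, blue, green, red), "z_map" (384x512 float32, m along the optical axis (not along the pixel's ray), 0 where there is no reading), "K" (3x3 intrinsics, pixels), "origin" and "orientation" of the camera in the world; the wrist camera has in their place "T_tool_cam" (4x4, takes a point from camera to tool coordinates, whose origin is the TCP and whose axes are the flange's). Camera axes: x right, y down, z forward; pixel columns grow to the right and rows downward; lengths in m; the calibration is good to about 2 mm. A picture is of the moment at which its call begins: read the wrist's pose just before it.
- job_done(): hands the job in, once; it reports no verdict.
The state is a dict: "clock": time; "q": joint angles; "joint_vel": joint speeds; "effort": joint torques, N m; "tcp_pos": TCP position; "tool_rot": TCP orientation; "force": force on the tool from outside, world axes, zero at the start; "torque": the same for the moment, N m; "width": opening from 0.0 (shut) to 1.0 (fully open).
Only numpy, scipy, OpenCV 4.12 (cv2) and the standard library are available. Lean on these libraries where they do the work, as an engineer would, in place of code of your own. Each camera call takes 0.05 s, during which the arm holds its last target.

## Working session

There is one attempt and no reset: what is moved stays moved. The work goes in short steps, Python scripts to look and compute and a tool call to move; the robot and the scene stay as the last step left them, time stands still between calls to the robot, and variables do not carry over. Pictures are saved under pics/ and viewed, and the job is handed in when it is done.

Besides the shell and the picture viewer there is one more tool, called after ">>>" as name(argument=value, ...), one argument or row to a line, values as JSON. jog_arm: Moves the arm, as the interface text tells. Its arguments: {"type":"object","properties":{"targets":{"type":"array"},"claw":{"type":"number"}},"required":["targets"]}

```bash
mkdir -p pics; ls; cat > h.py <<'E'
from rig import *
import numpy as np, cv2
from scipy.spatial.transform import Rotation as R
def cloud(s):
    z=s["z_map"];K=np.array(s["K"]);v,u=np.indices(z.shape)
    p=np.stack([(u-K[0,2])*z/K[0,0],(v-K[1,2])*z/K[1,1],z],-1)
    o=np.array(s["orientation"]); Rm=R.from_quat(o).as_matrix() if o.size==4 else o
    return p@Rm.T+np.array(s["origin"])
E
python3 - <<'E'
from h import *
import pickle
for n in("scene","side"):
    s=snapshot(n);cv2.imwrite(f"pics/{n}0.png",s["pixels"]);pickle.dump(s,open(n+"0.pkl","wb"));print(s["origin"],s["orientation"])
print(sense())
E
```

```text
pics
[0.8628619  0.34290214 0.68431209] [ 0.32684015  0.90705579 -0.24902666 -0.09171164]
[0.38265841 0.69379802 0.65259773] [-0.17238602  0.89767024 -0.40038615  0.0645145 ]
{'clock': 0.1, 'q': array([ 1.10401335e+00,  8.73949484e-02,  1.75209000e-01,  1.65981057e+00,
       -2.12888257e-05,  1.57080826e+00]), 'joint_vel': array([ 0.00116746, -0.00068352,  0.00188774,  0.00034434, -0.00104007,
       -0.00058457]), 'effort': array([-4.88873411e-04, -5.21561730e+01,  4.65653694e+01,  1.61090121e-02,
       -5.96817222e-05, -1.38833691e-06]), 'tcp_pos': array([0.2474185 , 0.49096894, 0.2306573 ]), 'tool_rot': array([ 2.31284138e-01,  9.72886061e-01, -5.86290297e-04, -1.28430335e-04]), 'force': array([ 0.34513556, -1.08163692, -0.0252454 ]), 'torque': array([ 0.00897863, -0.00672709, -0.00089806]), 'width': 1.0025999993998265}
```

View pics/scene0.png

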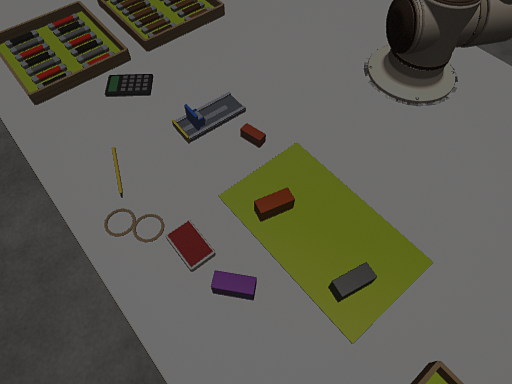

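View pics/side0.png

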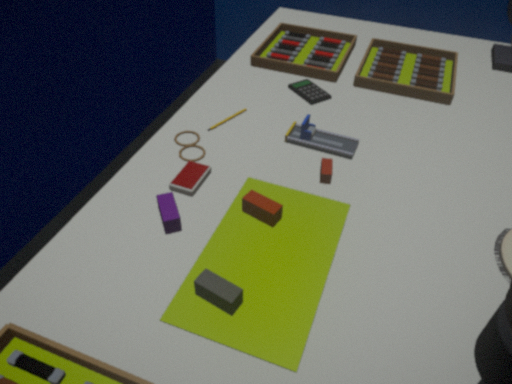

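The large red stone is on the felt at scene pixel (275,204). The purple look-alike is at (234,285) and the small red one is at (253,135). The lane is around (208,117), with the yellow lip at (181,129) and the blue plate at (194,117).

```bash
python3 - <<'E'
from h import *
import pickle
for n,roi in(("scene",dict(red=(245,180,305,228),grey=(322,255,385,308),small=(235,118,272,150),lane=(165,85,255,145))),("side",dict(red=(235,185,290,230),grey=(188,262,250,318),small=(315,155,338,188),lane=(278,108,365,162)))):
    s=pickle.load(open(n+"0.pkl","rb"));P=cloud(s);hsv=cv2.cvtColor(s["pixels"],cv2.COLOR_BGR2HSV).astype(int);H,S,V=[hsv[...,i] for i in range(3)]
    for k,(a,b,c,d) in roi.items():
        m=np.zeros(H.shape,bool);m[b:d,a:c]=1
        m&=s["z_map"]>0
        def rect(q,l):
            if len(q)<5: print(n,l,len(q));return
            r=cv2.minAreaRect((q[:,:2]*1000).astype(np.float32));print(n,l,len(q),"med",q.mean(0).round(4),"zmed",np.median(q[:,2]).round(4),"rect",np.round(r[0],1),np.round(r[1],1),round(r[2],1))
        if k=="lane":
            y=P[m&(H>20)&(H<34)&(S>120)&(P[...,2]>.012)];rect(y,"yellow")
            b_=P[m&(H>100)&(H<130)&(S>120)&(P[...,2]>.02)];rect(b_,"blue")
            rect(P[m&(P[...,2]>.007)&(P[...,2]<.03)],"laneall")
            rect(P[m&(P[...,2]>.0135)&(P[...,2]<.02)],"rails")
            t=P[m];t=t[t[:,2]>.05];rect(t,"bluetop")
        else:
            q=P[m];q=q[q[:,2]>.008];zt=np.percentile(q[:,2],90);t=q[q[:,2]>zt-.005];rect(t,k);rect(q,k+"all")
E
```

```text
scene red 557 med [0.5903 0.0873 0.0417] zmed 0.0417 rect [589.6  86.6] [34.7 80. ] 75.7
scene redall 819 med [0.5933 0.0907 0.0358] zmed 0.0411 rect [589.5  86.9] [35.1 80.2] 75.0
scene grey 790 med [0.5881 0.3064 0.0421] zmed 0.0421 rect [586.8 306.1] [34.2 80.6] 77.9
scene greyall 967 med [0.5923 0.3069 0.0386] zmed 0.0417 rect [586.9 306.1] [34.5 80.8] 78.2
scene small 220 med [ 0.4986 -0.0928  0.0278] zmed 0.028 rect [497.8 -93.7] [26.4 59.9] 12.2
scene smallall 330 med [ 0.5007 -0.0901  0.0238] zmed 0.0271 rect [498.7 -93.7] [27.2 60.8] 14.5
scene yellow 51 med [ 0.6235 -0.2177  0.02  ] zmed 0.0203 rect [ 623.3 -219. ] [70.9  7.8] 85.5
scene blue 87 med [ 0.5844 -0.2137  0.0475] zmed 0.0562 rect [ 578.2 -216.6] [48.5 26.2] 89.5
scene laneall 1551 med [ 0.5368 -0.1996  0.0131] zmed 0.0105 rect [ 541.1 -165.8] [175.  176.2] 87.8
scene rails 349 med [ 0.5504 -0.2035  0.0155] zmed 0.0149 rect [ 541.6 -165.6] [174.2 174.7] 88.0
scene bluetop 73 med [ 0.5881 -0.2149  0.057 ] zmed 0.0579 rect [ 587.7 -216.5] [48.7  8.4] 88.0
side red 493 med [0.5857 0.0861 0.0416] zmed 0.0416 rect [58
[... 270 characters left out ...]
[584.2 304.6] [35.7 81.2] 78.8
side small 191 med [ 0.4948 -0.0939  0.0282] zmed 0.0284 rect [495.3 -95.7] [25.2 63.8] 12.8
side smallall 266 med [ 0.4938 -0.0875  0.0248] zmed 0.0276 rect [495.3 -95.8] [25.5 63.8] 12.2
side yellow 32 med [ 0.6205 -0.2147  0.0207] zmed 0.0209 rect [ 620.9 -216.6] [60.1  5.5] 89.0
side blue 28 med [ 0.5829 -0.2127  0.056 ] zmed 0.0582 rect [ 584.2 -218.3] [ 9.8 45.9] 10.1
side laneall 1255 med [ 0.532  -0.2117  0.0127] zmed 0.0106 rect [ 537.4 -182.3] [148.9 175.6] 88.7
side rails 279 med [ 0.5387 -0.2115  0.0154] zmed 0.0151 rect [ 536.3 -218.3] [ 76.  174.6] 88.3
side bluetop 51 med [ 0.5839 -0.2152  0.057 ] zmed 0.0578 rect [ 584.7 -218.6] [48.3  8.2] 88.5
```

>>> jog_arm(
  targets=[
    [[34, -40.5, -5, 0, 0, 12.3], [34, -40.5, -5, 0, 0, 12.3], [34, -40.5, -5, 0, 0, 12.3], [34, -40.5, -5, 0, 0, 12.3], [34, -40.5, -5, 0, 0, 12.3], [34, -40.5, -5, 0, 0, 12.3], [34, -40.5, -5, 0, 0, 12.3], [34, -40.5, -5, 0, 0, 12.3], [34, -40.5, -5, 0, 0, 12.3], [34, -40.5, -5, 0, 0, 12.3], [34, -40.5, -5, 0, 0, 12.3], [34, -40.5, -5, 0, 0, 12.3], [34, -40.5, -5, 0, 0, 12.3], [34, -40.5, -5, 0, 0, 12.3], [34, -40.5, -5, 0, 0, 12.3], [34, -40.5, -5, 0, 0, 12.3], [34, -40.5, -5, 0, 0, 12.3], [34, -40.5, -5, 0, 0, 12.3]],
  ],
  claw=-1,
)

```text
clock: 1.6
tcp_pos: [0.587, 0.0872, 0.1817]
tool_rot: [0.125, 0.992, 0.0, 0.0]
force: [0.0, -0.7, -0.1]
width: 1.001
```

```bash
cat >> h.py <<'E'
def wcloud(s,st):
    z=s["z_map"];K=np.array(s["K"]);v,u=np.indices(z.shape)
    p=np.stack([(u-K[0,2])*z/K[0,0],(v-K[1,2])*z/K[1,1],z],-1)
    T=np.array(s["T_tool_cam"]);p=p@T[:3,:3].T+T[:3,3]
    return p@R.from_quat(st["tool_rot"]).as_matrix().T+st["tcp_pos"]
def rect(q,l):
    if len(q)<5: print(l,len(q));return
    r=cv2.minAreaRect((q[:,:2]*1000).astype(np.float32));print(l,len(q),"zmed",np.median(q[:,2]).round(4),"rect",np.round(r[0],1),np.round(r[1],1),round(r[2],1))
E
python3 - <<'E'
from h import *
st=sense();s=snapshot("wrist");cv2.imwrite("pics/w1.png",s["pixels"]);P=wcloud(s,st)
print(st["clock"],st["q"].round(3),st["tcp_pos"],st["tool_rot"],st["force"])
hsv=cv2.cvtColor(s["pixels"],cv2.COLOR_BGR2HSV).astype(int)
m=(s["z_map"]>0)&(P[...,2]>.036)&(P[...,2]<.05)&((hsv[...,0]<15)|(hsv[...,0]>170))&(hsv[...,1]>100)&(np.hypot(P[...,0]-.588,P[...,1]-.0855)<.06)
rect(P[m],"red top")
E
```

```text
1.6 [0.147 0.178 0.181 1.573 0.    0.398] [0.58700914 0.08721194 0.18170287] [1.24961566e-01 9.92161557e-01 9.84850325e-05 2.06145618e-04] [ 0.00288137 -0.71892015 -0.05838347]
red top 2778 zmed 0.0423 rect [586.3  84.3] [32.4 78.1] 75.4
```

View pics/w1.png

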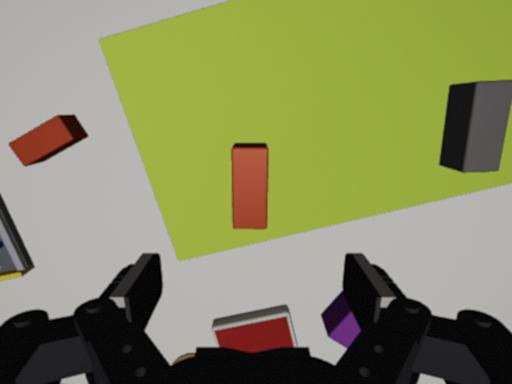

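The wrist view puts the red stone at pixel (250,186), centred between the open fingers at (587,85) mm. This agrees with the other cameras. I'm descending and closing.

>>> jog_arm(
  targets=[
    [[0, 0, -4, 0, 0, 0], [0, 0, -8, 0, 0, 0], [0, 0, -12, 0, 0, 0], [0, 0, -14.5, 0, 0, 0], [0, 0, -16, 0, 0, 0], [0, 0, -16.8, 0, 0, 0], [0, 0, -16.8, 0, 0, 0], [0, 0, -16.8, 0, 0, 0]],
  ],
)

```text
clock: 2.32
tcp_pos: [0.5878, 0.0866, 0.0143]
tool_rot: [0.125, 0.992, 0.0, 0.0]
force: [0.5, 0.1, 0.0]
width: 0.998
```

>>> jog_arm(
  targets=[
    [[0, 0, 0, 0, 0, 0], [0, 0, 0, 0, 0, 0], [0, 0, 0, 0, 0, 0], [0, 0, 0, 0, 0, 0], [0, 0, 0, 0, 0, 0], [0, 0, 0, 0, 0, 0], [0, 0, 0, 0, 0, 0], [0, 0, 0, 0, 0, 0], [0, 0, 0, 0, 0, 0], [0, 0, 0, 0, 0, 0]],
  ],
  claw=1,
)

```text
clock: 3.15
tcp_pos: [0.5881, 0.0862, 0.0142]
tool_rot: [0.126, 0.992, 0.0, 0.001]
force: [-1.0, -0.6, 6.9]
width: 0.387
```

>>> jog_arm(
  targets=[
    [[0, 0, 2, 0, 0, 0], [0, 0, 5, 0, 0, 0], [0.5, -2, 8, 0, 0, 2], [1, -6, 10, 0, 0, 6], [2, -10, 10, 0, 0, 10], [3, -14, 10, 0, 0, 12.7], [4, -18, 10, 0, 0, 12.7], [5, -22, 10, 0, 0, 12.7], [5.6, -26, 10, 0, 0, 12.7], [5.6, -29, 10, 0, 0, 12.7], [5.6, -30.6, 10, 0, 0, 12.7], [5.6, -30.6, 10, 0, 0, 12.7], [5.6, -30.6, 10, 0, 0, 12.7], [5.6, -30.6, 10, 0, 0, 12.7]],
  ],
)

```text
clock: 4.32
tcp_pos: [0.6434, -0.2188, 0.113]
tool_rot: [0.015, 1.0, 0.0, -0.0]
force: [0.3, -0.5, -2.3]
width: 0.388
```

```bash
python3 - <<'E'
from h import *
st=sense();w=snapshot("wrist");sd=snapshot("side");sc=snapshot("scene")
cv2.imwrite("pics/w2.png",w["pixels"])
a=sc["pixels"][60:190,130:300];b=sd["pixels"][60:200,240:400]
cv2.imwrite("pics/c2.png",np.vstack([cv2.resize(a,(400,300)),cv2.resize(b,(400,300))]))
print(st["clock"],st["q"].round(3),st["tcp_pos"],st["tool_rot"],st["force"],st["width"])
for n,s,P in(("wrist",w,wcloud(w,st)),("side",sd,cloud(sd)),("scene",sc,cloud(sc))):
    hsv=cv2.cvtColor(s["pixels"],cv2.COLOR_BGR2HSV).astype(int);H,S=hsv[...,0],hsv[...,1]
    near=(s["z_map"]>0)&(abs(P[...,0]-.54)<.13)&(abs(P[...,1]+.218)<.06)
    rect(P[near&(H>20)&(H<34)&(S>120)&(P[...,2]>.015)&(P[...,2]<.03)],n+" lip")
    rect(P[near&(P[...,2]>.05)&(P[...,2]<.065)&(H>100)&(H<130)&(S>120)],n+" bluetop")
    rect(P[near&(P[...,2]>.0135)&(P[...,2]<.02)],n+" rails")
    red=near|((s["z_map"]>0)&(abs(P[...,0]-.64)<.09)&(abs(P[...,1]+.22)<.05))
    red&=((H<15)|(H>170))&(S>100)&(P[...,2]>.09)
    if red.sum(): print(P[red].min(0).round(4),P[red].max(0).round(4)); rect(P[red],n+" red")
E
```

```text
4.3167 [-0.328  0.391  0.309  1.49   0.    -0.298] [ 0.64339711 -0.21879037  0.1129615 ] [ 1.49618726e-02  9.99887951e-01  3.52132018e-04 -3.23072240e-04] [ 0.26126286 -0.49883564 -2.31798837] 0.3878030818353531
wrist lip 437 zmed 0.0208 rect [ 621.2 -221.7] [69.8  5.2] 88.1
wrist bluetop 1000 zmed 0.059 rect [ 584.4 -220.6] [48.8  7.6] 87.3
wrist rails 3845 zmed 0.0152 rect [ 561.7 -219.3] [ 72.1 124.4] 88.1
[ 0.6022 -0.2777  0.1042] [ 0.6765 -0.1634  0.2039]
wrist red 13655 zmed 0.1408 rect [ 636.7 -216.9] [76.8 95.6] 31.2
side lip 32 zmed 0.0205 rect [ 620.7 -216.2] [ 6.1 65.4] 1.7
side bluetop 25 zmed 0.0585 rect [ 583.7 -216.7] [41.8  5.3] 87.9
side rails 270 zmed 0.015 rect [ 536.2 -217. ] [ 77.5 174.7] 87.3
[ 0.6029 -0.2372  0.1105] [ 0.6798 -0.166   0.3211]
side red 232 zmed 0.1398 rect [ 641.7 -214.3] [76.5 65.8] 32.6
scene lip 51 zmed 0.0204 rect [ 623.4 -217.2] [69.2  6.3] 87.7
scene bluetop 49 zmed 0.0582 rect [ 587.6 -216.3] [49.9  7.1] 88.1
scene rails 307 zmed 0.015 rect [ 539.6 -215.3] [ 74.9 175.4] 88.0
[ 0.6062 -0.2346  0.1034] [ 0.6859 -0.1662  0.3222]
scene red 523 zmed 0.1336 rect [ 648.6 -211.4] [74.4 69.5] 28.8
```

View pics/w2.png

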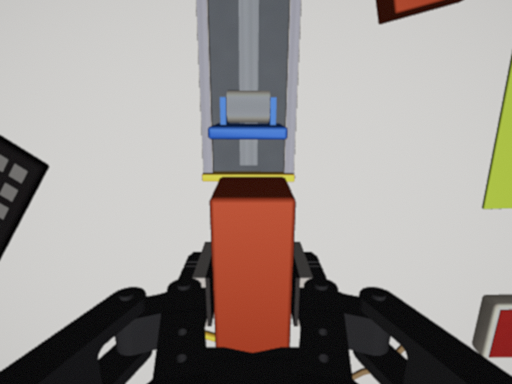

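View pics/c2.png

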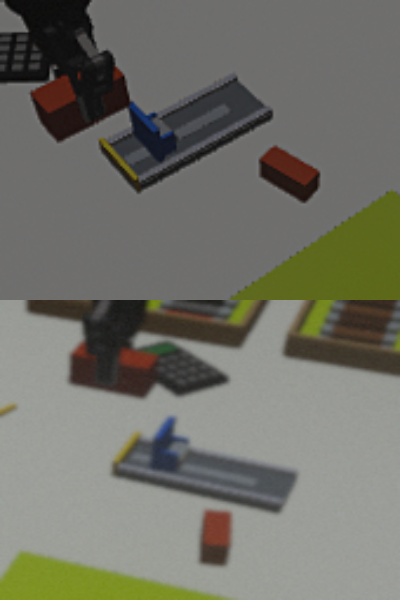

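The wrist view shows the stone square to the lane: stone centre at column 252, lip at (248,177), plate at (247,132). All three cameras give the same loaded TCP x, about 0.579. I'm lowering to just above the lip and pressing the follower back to 0.575.

>>> jog_arm(
  targets=[
    [[0, -0.1, -3, 0, 0, 0], [0, -0.1, -5.5, 0, 0, 0], [0, -0.1, -7, 0, 0, 0], [0, -0.1, -7.5, 0, 0, 0], [0, -0.1, -7.5, 0, 0, 0], [-0.8, 0, -7.5, 0, 0, 0], [-1.6, 0, -7.5, 0, 0, 0], [-2.4, 0, -7.5, 0, 0, 0], [-3.2, 0.1, -7.5, 0, 0, 0], [-4, 0.1, -7.5, 0, 0, 0], [-4.8, 0.1, -7.5, 0, 0, 0], [-5.6, 0.2, -7.5, 0, 0, 0], [-6.4, 0.2, -7.5, 0, 0, 0], [-6.9, 0.2, -7.5, 0, 0, 0], [-6.9, 0.2, -7.5, 0, 0, 0], [-6.9, 0.2, -7.5, 0, 0, 0], [-6.9, 0.2, -7.5, 0, 0, 0]],
  ],
)

```text
clock: 5.88
tcp_pos: [0.5749, -0.218, 0.0387]
tool_rot: [0.015, 1.0, -0.0, 0.0]
force: [5.1, 0.1, -0.1]
width: 0.385
```

```bash
python3 - <<'E'
from h import *
st=sense();w=snapshot("wrist");sd=snapshot("side");sc=snapshot("scene")
a=sc["pixels"][70:170,150:283];b=sd["pixels"][90:190,250:383]
cv2.imwrite("pics/c3.png",np.hstack([cv2.resize(a,(400,300),interpolation=3),cv2.resize(b,(400,300),interpolation=3)]))
cv2.imwrite("pics/w3.png",w["pixels"])
print(st["clock"],st["tcp_pos"],st["tool_rot"],st["force"],st["width"])
E
```

```text
5.8833 [ 0.57488633 -0.21798676  0.03867488] [ 1.52612153e-02  9.99883421e-01 -1.82188562e-04  4.54120027e-04] [ 5.06082635  0.14272338 -0.07922184] 0.3850927978413804
```

View pics/c3.png

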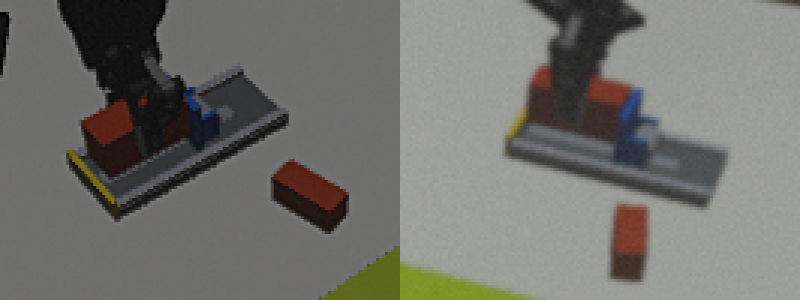

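View pics/w3.png

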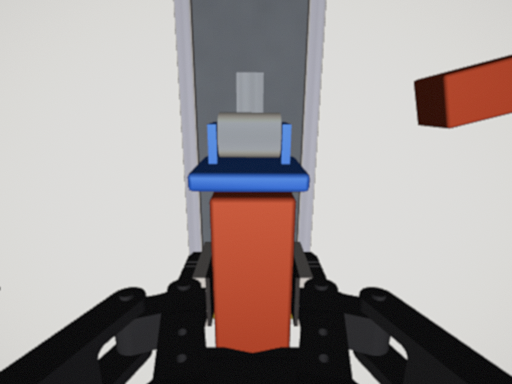

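The stone is over the floor just behind the lip, with the plate pressed back and touching its rear end (wrist pixel row 190). The 5 N reading matches the spring. I'm lowering now.

>>> jog_arm(
  targets=[
    [[0, 0, -0.5, 0, 0, 0], [0, 0, -0.9, 0, 0, 0], [0, 0, -1.2, 0, 0, 0], [0, 0, -1.4, 0, 0, 0], [0, 0, -1.6, 0, 0, 0], [0, 0, -1.65, 0, 0, 0], [0, 0, -1.65, 0, 0, 0], [0, 0, -1.65, 0, 0, 0]],
  ],
)

```text
clock: 6.7
tcp_pos: [0.5743, -0.2178, 0.0214]
tool_rot: [0.015, 1.0, 0.0, -0.0]
force: [4.2, -0.4, -5.3]
width: 0.392
```

>>> jog_arm(
  targets=[
    [[0, 0, -0.05, 0, 0, 0], [0, 0, -0.1, 0, 0, 0], [0, 0, -0.1, 0, 0, 0], [0, 0, -0.1, 0, 0, 0]],
  ],
)

```text
clock: 7.03
tcp_pos: [0.5747, -0.2178, 0.0212]
tool_rot: [0.015, 1.0, -0.0, 0.0]
force: [2.9, 1.0, 1.4]
width: 0.388
```

```bash
python3 - <<'E'
from h import *
st=sense();w=snapshot("wrist");sd=snapshot("side");sc=snapshot("scene")
a=sc["pixels"][70:170,150:283];b=sd["pixels"][90:190,250:383]
cv2.imwrite("pics/c4.png",np.hstack([cv2.resize(a,(400,300),interpolation=3),cv2.resize(b,(400,300),interpolation=3)]))
print(st["clock"],st["tcp_pos"],st["tool_rot"],st["force"],st["torque"],st["width"])
for n,s in(("side",sd),("scene",sc)):
    P=cloud(s);hsv=cv2.cvtColor(s["pixels"],cv2.COLOR_BGR2HSV).astype(int);H,S=hsv[...,0],hsv[...,1]
    m=(s["z_map"]>0)&(abs(P[...,0]-.58)<.06)&(abs(P[...,1]+.218)<.03)&((H<15)|(H>170))&(S>100)
    q=P[m];print(n,len(q),np.percentile(q,[2,50,98],axis=0).round(4))
    for lo,hi in((.53,.565),(.59,.625)):
        t=q[(q[:,0]>lo)&(q[:,0]<hi)]
        if len(t): print(lo,len(t),np.percentile(t[:,2],[80,95]).round(4))
E
```

```text
7.0333 [ 0.57466331 -0.21783712  0.0212205 ] [ 1.52126955e-02  9.99884246e-01 -4.76821286e-05  2.58829000e-04] [2.90933955 1.00514672 1.4417283 ] [ 0.11557062 -0.64999635 -0.05120257] 0.38840718484369
side 134 [[ 0.5387 -0.2297  0.0439]
 [ 0.5584 -0.2098  0.0485]
 [ 0.6101 -0.1957  0.0643]]
0.53 94 [0.05   0.0531]
0.59 37 [0.0495 0.0505]
scene 372 [[ 0.5394 -0.2323  0.0139]
 [ 0.5978 -0.2031  0.0464]
 [ 0.6307 -0.196   0.3069]]
0.53 67 [0.0413 0.2229]
0.59 230 [0.0486 0.0498]
```

View pics/c4.png

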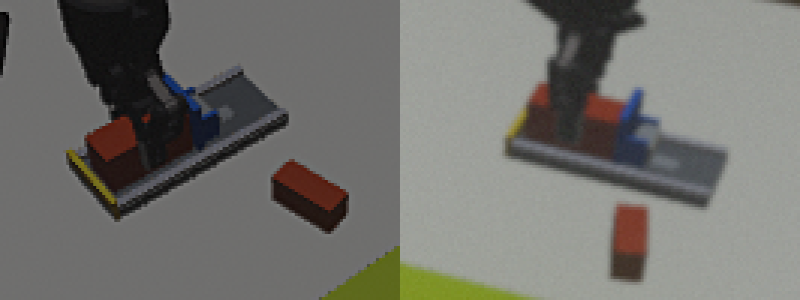

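The stone's top is level at about 50 mm at both ends, so its underside is on the floor at 10. I'll ease it towards the lip and release.

>>> jog_arm(
  targets=[
    [[0.1, 0, 0, 0, 0, 0], [0.2, 0, 0, 0, 0, 0], [0.3, 0, 0, 0, 0, 0], [0.3, 0, 0, 0, 0, 0], [0.3, 0, 0, 0, 0, 0]],
  ],
)

```text
clock: 7.6
tcp_pos: [0.5778, -0.218, 0.0212]
tool_rot: [0.015, 1.0, -0.0, 0.0]
force: [3.0, 0.4, 4.6]
width: 0.388
```

>>> jog_arm(
  targets=[
    [[0, 0, 0, 0, 0, 0], [0, 0, 0, 0, 0, 0], [0, 0, 0, 0, 0, 0], [0, 0, 0, 0, 0, 0], [0, 0, 0, 0, 0, 0], [0, 0, 0, 0, 0, 0], [0, 0, 0, 0, 0, 0], [0, 0, 0, 0, 0, 0], [0, 0, 0, 0, 0, 0], [0, 0, 0, 0, 0, 0]],
  ],
  claw=-1,
)

```text
clock: 8.43
tcp_pos: [0.5775, -0.2178, 0.0208]
tool_rot: [0.015, 1.0, -0.0, 0.0]
force: [0.1, 0.2, 0.7]
width: 0.998
```

>>> jog_arm(
  targets=[
    [[0, 0, 1, 0, 0, 0], [0, 0, 3, 0, 0, 0], [0, 0, 6, 0, 0, 0], [0, 0, 10, 0, 0, 0], [0, 0, 14, 0, 0, 0], [0, 0, 16, 0, 0, 0], [0, 0, 16, 0, 0, 0], [0, 0, 16, 0, 0, 0]],
  ],
)

```text
clock: 9.1
tcp_pos: [0.5782, -0.2181, 0.1831]
tool_rot: [0.015, 1.0, -0.001, 0.002]
force: [0.8, 0.2, -0.6]
width: 0.997
```

```bash
python3 - <<'E'
from h import *
st=sense();w=snapshot("wrist");sd=snapshot("side");sc=snapshot("scene")
a=sc["pixels"][70:170,150:283];b=sd["pixels"][90:190,250:383]
cv2.imwrite("pics/c5.png",np.hstack([cv2.resize(a,(400,300),interpolation=3),cv2.resize(b,(400,300),interpolation=3)]))
cv2.imwrite("pics/w5.png",w["pixels"])
print(st["clock"],st["tcp_pos"],st["force"],st["width"])
for n,s,P in(("wrist",w,wcloud(w,st)),("side",sd,cloud(sd)),("scene",sc,cloud(sc))):
    hsv=cv2.cvtColor(s["pixels"],cv2.COLOR_BGR2HSV).astype(int);H,S=hsv[...,0],hsv[...,1]
    near=(s["z_map"]>0)&(abs(P[...,0]-.54)<.13)&(abs(P[...,1]+.218)<.04)
    rect(P[near&((H<15)|(H>170))&(S>100)&(P[...,2]>.045)&(P[...,2]<.06)],n+" red")
    rect(P[near&(H>20)&(H<34)&(S>120)&(P[...,2]>.015)&(P[...,2]<.03)],n+" lip")
    rect(P[near&(P[...,2]>.05)&(P[...,2]<.065)&(H>100)&(H<130)&(S>120)],n+" bluetop")
E
```

```text
9.1 [ 0.57818792 -0.2180793   0.18312284] [ 0.77686521  0.24380663 -0.61008501] 0.9967023474145077
wrist red 2909 zmed 0.0493 rect [ 578.9 -218.3] [33.5 77.2] 88.2
wrist lip 164 zmed 0.021 rect [ 620.9 -221.6] [70.4  4.9] 87.6
wrist bluetop 526 zmed 0.059 rect [ 534.6 -218.7] [48.9  7.5] 87.8
side red 215 zmed 0.0486 rect [ 579.2 -214.2] [32.4 74.2] 84.6
side lip 14 zmed 0.0204 rect [ 620.3 -196.8] [22.9  5.7] 89.5
side bluetop 26 zmed 0.0584 rect [ 533.6 -213.3] [39.3  6.2] 85.5
scene red 351 zmed 0.0483 rect [ 580.8 -215.1] [34.7 81. ] 89.8
scene lip 55 zmed 0.02 rect [ 623.1 -218. ] [69.5  6.8] 88.1
scene bluetop 52 zmed 0.0583 rect [ 537.6 -215.2] [46.9  8.2] 87.7
```

View pics/c5.png

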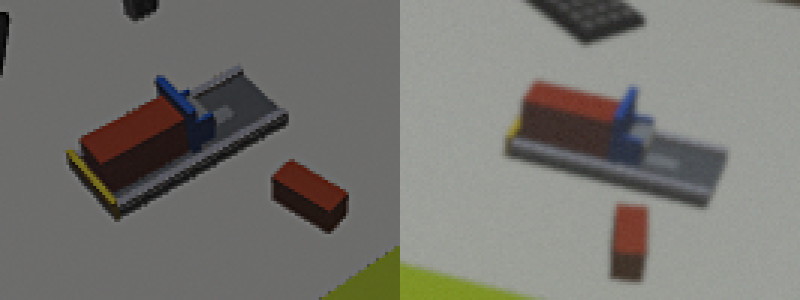

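View pics/w5.png

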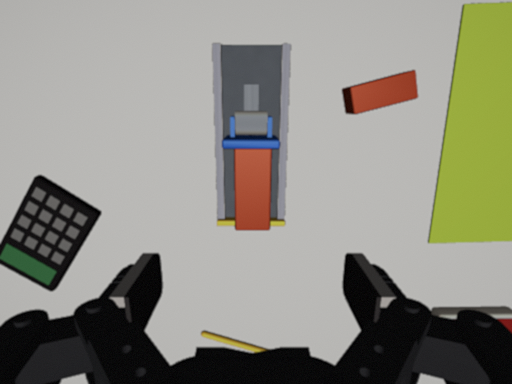

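The stone lies flat in the lane, held between the plate and the lip. All three cameras show the follower back 50 mm, which is its loaded value. Handing in.

```bash
python3 -c "
from rig import *
print(job_done(), sense()['clock'])"
```

```text
the job is handed in; nothing more can be done
the job is handed in; nothing more can be done
```

The larger red stone is loaded in the feed lane and the job is handed in, at about 9.3 s on the clock. I gripped it on the felt pad and carried it to just above the lip. I then pressed the follower back with its rear end, lowered it to the lane floor, let go and lifted the arm clear.

**Last checks before hand-in:**
- **Follower:** it sits 50 mm back from rest in all three cameras, which is its stated loaded value.
- **Height:** the stone's top measured 48–49 mm. With the underside on the floor it should be 50 mm, and the cameras are good to about 2 mm.
- **Position:** the stone is about 42 mm from the lip, centre to centre, against 43 mm nominal.
- **Alignment:** the wrist camera has the stone in line with the lane to under 1°. The side and scene cameras differ from that by up to 4° and 4 mm, but their views of the stone were poorer.
- **Gripper:** it is open and about 13 cm above the stone, touching nothing.

The grey, purple and small red stones were never touched. I did not take a final measurement of the grey one.

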